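# Release the roller with the flap lever

### The arm

A 6-joint arm with a two-finger parallel gripper is mounted at the origin on the work surface. World frame = base frame: x ahead of the robot, y to its left, z up, the work surface at z = 0. Lengths are in m, angles in rad, forces in N, time in s.
With the tool pointing down it reaches from about 0.35 to 0.775 m from the base axis. Payload 7.3 kg.
Tool frame: the origin (TCP) lies at the very end of the fingers, on their centre line; the grasp point (between the pads) lies 19 mm behind it; z points along the fingers, x is the direction in which the jaws open and shut, and the axes are right-handed (so a half turn about z gives the same grasp; the last joint's range is limited). The gripper opens to 92 mm and grips with 3 to 60 N. Pads are 19 mm wide; open, the fingers measure 130 mm over their backs; the gripper's body (75 mm by 190 mm) begins 47 mm behind the grasp point.
Start: joints at [0.985, 0.342, 1.524, -0, 1.275, -0.146], TCP at [0.224, 0.475, 0.227] pointing down, gripper open.
Joint ranges: [-2.53, 2.53], [-0.77, 2.02], [0.04, 2.7], [-1, 4.14], [0.28, 2.66], [-3.11, 3.11]. Speed limits (rad/s): [2.57, 2.57, 3.14, 3.14, 3.14, 3.14].

### API

Orientations are given as [roll, pitch, yaw] about the fixed x, y, z axes, in that order (R = Rz(yaw) Ry(pitch) Rx(roll)).
In Python, from cell import robot, read_camera, nets gives the robot as it stands. The module is installed in compiled form; this text tells all that it offers.
- The arm moves only by the tool carry_out, never from a script. Its arguments are lists of equal length, an entry for each row: "translation": the shift along the tool's x, y, z in m, a list of three; "turn": the turn, a rotation vector about the tool's x, y, z in rad, a list of three; "gripper": the gripper's target within -1 to 1 (shut at 1, half-way at 0, fully open at -1). A call has 1 to 10 rows; each row shifts and turns the commanded pose from where the row before left it, along the tool's axes as they then stand; what a row does not reach is not made up. A row lasts 1/10 s, in which the tool goes at most 50 mm and 8.59 degrees, less where a joint would pass 70% of its speed; a pose out of reach is approached as far as the arm can. A call with a gripper value outside its range is refused whole. The fingers move at their own pace and stop on an object; "squeeze" is the grip in N (left out, the last holds). Time passes only in rows, so rows that do not move let the fingers close. It gives the time, the measured TCP pose, the force and the opening at its end, in the units of the state.
- robot.observe(): the state, without advancing time (a new reading comes with each control period).
- read_camera(name): name is "side" or "top" or "wrist"; returns a dict with "img" (480x640x3 uint8, red, green, blue), "fx", "fy", "cx", "cy" (pixels), "world_from_camera" (4x4, takes a point from camera to world coordinates). Camera axes: x right, y down, z forward; pixel columns grow to the right and rows downward; lengths in m; the calibration is good to about 2 mm. The wrist camera is an equidistant fisheye: a pixel r from the principal point sees the ray r / f radians off the axis. A picture is of the moment at which its call begins. There is no depth.
- robot.hand_in(): hands the job in, once; it reports no verdict.
Trained networks look in a picture, given as the dict that the camera call returned (one of the last four; its "shot" number tells which), for a name from the list of things; names that differ only in an ending like _2 or _b are one class to them, and where a whole thing is asked for, a point or a joint stands for the part that bears it (a point fixed in the world has none). Each returns a list of dicts, best first, with "score" (0 to 1); they miss things now and then, are a little off and sometimes report something else, mostly with a low value. They report only what shows in the picture. A call takes as long as a camera call.
- nets.regions_of(picture, name): "region" (480x640 bool, what is visible of it) and "pixel" ([column, row] in pixels, amid what is visible of it).
- nets.tip_of(picture, name): "pixel" ([column, row] in pixels: a listed point, or the origin of a listed thing).
The state is a dict: "time": time; "qpos": joint angles; "qvel": joint speeds; "joint_efforts": joint torques, N m; "tool_pos": TCP position; "tool_rot": TCP orientation; "contact_force": force on the tool from outside, world axes, zero at the start; "torque": the same for the moment, N m; "opening": finger opening in m.
Only numpy, scipy, OpenCV 4.12 (cv2) and the standard library are available. Lean on these libraries where they do the work, as an engineer would, in place of code of your own. Each camera call takes 0.05 s, during which the arm holds its last target. There are 200 camera calls.

### The job

Let the brass roller out of the chute: with the fingertips press the raised paddle of the lever down, so that the lever's short end lifts the heavy steel flap, and keep it down until the roller has rolled into the pocket at the foot of the chute. Then ease the paddle back up, letting the flap down slowly instead of dropping it, until it is fully shut, and move clear. Work the flap only by pressing the lever: do not touch the flap or the roller, do not lift the lever or pull it out of its saddles, and leave all the other things where they are.

Things in the scene. Friction and masses are not known exactly. Their poses are not given: they have to be found in the camera images.
- station: Fixed black unloading station. Origin on the bench under the middle of the lever's fulcrum; z up. The lever lies along its y (paddle on the +y side); the chute runs along x, 108 mm to the -y side, falling 10 degrees to +x. Base plate 8 mm thick, 262 mm long under the chute, 64 mm wide under the lever; saddles of the fulcrum up to 87 mm high, chute walls up to 72 mm.
- paddle (a point): Where to press: top middle of the flat aluminium paddle (44 mm across the lever, 46 along it, 6 thick; its face is 2 mm below this point), 190 mm from the axle. At rest it is about 116 mm above the bench and slopes 0.2 rad up and outwards. About 42 mm of sinking lets the roller pass, 60 to 75 leaves ample room. Takes 2 to 6 N all the way; let go, it is driven back up by the flap.
- stop (a point): Top of the rubber-topped stop on the base, 20 mm across, 26 mm above the bench, straight below the paddle; the paddle's underside meets it after sinking about 80 mm.
- lever_axle (a point): Middle of the lever's 12 mm axle, lying loosely in open-topped saddles 75 mm above the bench. The lever is a straight 24 x 10 mm aluminium bar, long arm towards the paddle; the end of its 68 mm short arm lies under a ball on the side of the flap.
- flap (a joint): Angle of the heavy steel flap (about 1.1 kg, plate 115 x 56 x 12 mm, with a turned-down lip that bars the chute), hinged at its upstream edge about the station's y: 0 = shut, grows as it rises; about 0.2 rad lets the roller pass, about 0.4 with the lever on its stop. It falls shut by its own weight.
- flap_lip (a point): Top of the flap above its lip, at its free end: 86 mm above the bench when shut. Not to be touched.
- roller: Brass roller, 30 mm diameter, 40 mm long, lying across the chute behind the flap's lip; origin at its centre. With the flap up it rolls down by itself in about a second. Its axes turn as it rolls.
- pocket (a point): Centre of the floor of the pocket at the foot of the chute, 8 mm above the bench: 56 mm long (station x), 46 wide, walls up to 42 mm above the bench. A roller lying in it has its centre 15 mm above this point.
- thumb_nut: Bystander, to be left alone: brass thumb nut, 32 mm across, 26 high. Origin under its centre.
- gauge_block: Bystander, to be left alone: steel gauge cylinder, 36 mm across, 35 high. Origin under its centre.
- chip_case: Bystander, to be left alone: flat grey chip case, 50 x 50 x 18 mm. Origin under its centre.
- dropper_jar: Bystander, to be left alone: amber glass jar, 36 mm across, 60 high. Origin under its centre.
- driver: Bystander, to be left alone: screwdriver, 150 mm long, lying along its x axis.
- parts_tray: Bystander, to be left alone: white divided tray, 100 x 80 x 25 mm. Origin under its centre.
- collar: Bystander, to be left alone: aluminium disc, 44 mm across, 18 high. Origin under its centre.

How it is judged:
On the way, in this order (a step that is already met when the one before it is completed fails the run):
1. the flap is being raised by the lever, the paddle pressed down (flap above 0.15 rad) (value of joint flap above 0.15 rad and z of paddle in the frame of station below 0.095 m), for 0.05 s.
2. the roller has rolled into the pocket while the flap is still held up (above 0.15 rad) (horizontal distance between roller and pocket below 0.022 m and z of roller in the frame of station below 0.03 m and value of joint flap above 0.15 rad), for 0.1 s.
At the end, for the whole second after the job is handed in: The roller lies at rest in the pocket (centre within 22 mm of the pocket's centre, seen from above, and less than 30 mm above the bench), the flap is shut (below 0.03 rad), and the lever is back at rest in its saddles (axle 70 to 80 mm above the bench, paddle up, above 108 mm) (horizontal distance between roller and pocket below 0.022 m and z of roller in the frame of station below 0.03 m and value of joint flap below 0.03 rad and linear speed of roller below 0.02 m/s and z of lever_axle in the frame of station between 0.07 and 0.08 m and z of paddle in the frame of station above 0.108 m); the robot touches nothing.
It fails at once if the flap is dropped (closes faster than 2.5 rad/s; eased shut it moves at about 0.3 rad/s) (velocity of joint flap below -2.5 rad/s).
It fails at once if the robot touches the flap (contact force between any of the fingers, the arm and flap above 0.3 N).
It fails at once if the robot touches the roller (contact force between any of the fingers, the arm and roller above 0.3 N).
It fails at once if the lever is lifted out of its saddles (axle more than 8 mm up) or its paddle lifted more than 15 mm above its rest (z of lever_axle in the frame of station above 0.083 m or z of paddle in the frame of station above 0.131 m).
It fails at once if a bystander is moved more than 15 mm (distance of any of thumb_nut, gauge_block, chip_case, dropper_jar, driver, parts_tray, collar from where it was at the start of the episode above 0.015 m).
It also fails if it takes over 35 s, if anything falls off the work surface, if the arm or the gripper's body presses on something with over 40 N, if the wrist force passes 120 N, or if a joint passes its speed limit or range.

## Working session

There is one attempt and no reset: what is moved stays moved. The work goes in short steps, Python scripts to look and compute and a tool call to move; the robot and the scene stay as the last step left them, time stands still between calls to the robot, and variables do not carry over. Pictures are saved under pics/ and viewed, about 8 in all and at most 12, crops included, and the job is handed in when it is done.

Besides the shell and the picture viewer there is one more tool, called after "Request:" as a command line: name --argument value ..., lists and objects as JSON in quotes. carry_out: Moves the arm, as the interface text tells. Its arguments: {"type":"object","properties":{"translation":{"type":"array","items":{"type":"array","items":{"type":"number"}}},"turn":{"type":"array","items":{"type":"array","items":{"type":"number"}}},"gripper":{"type":"array","items":{"type":"number"}},"squeeze":{"type":"number"}},"required":["translation","turn","gripper"]}

```bash
mkdir -p pics
cat > h.py <<'E'
import numpy as np, cv2
from cell import robot, read_camera, nets
def ray(p,px):
    T=np.array(p["world_from_camera"]); d=np.array([(px[0]-p["cx"])/p["fx"],(px[1]-p["cy"])/p["fy"],1.])
    return T[:3,3],T[:3,:3]@d
def at_z(p,px,z):
    o,d=ray(p,px); return o+d*(z-o[2])/d[2]
def tri(rs):
    A=np.zeros((3,3));b=np.zeros(3)
    for o,d in rs:
        d=d/np.linalg.norm(d);M=np.eye(3)-np.outer(d,d);A+=M;b+=M@o
    return np.linalg.solve(A,b)
E
python3 - <<'E'
from h import *
np.set_printoptions(precision=4,suppress=True)
P={n:read_camera(n) for n in("top","side")}
cv2.imwrite("pics/a.png",np.hstack([cv2.resize(P[n]["img"],None,fx=1,fy=1)[:,:,::-1] for n in P])[:, :640]); cv2.imwrite("pics/b.png",P["side"]["img"][:,:,::-1])
Z=dict(paddle=.116,stop=.026,lever_axle=.075,flap_lip=.086,roller=.05,pocket=.008,dropper_jar=0)
for n,z in Z.items():
    rs=[];s=n
    for c in P:
        r=nets.tip_of(P[c],n)
        if r:
            s+=f" {c} {np.round(r[0]['pixel'])} {r[0]['score']:.2f} {at_z(P[c],r[0]['pixel'],z)[:2]}"; rs.append(ray(P[c],r[0]['pixel']))
    if len(rs)>1: s+=f" tri {tri(rs)}"
    print(s)
s=robot.observe();print(s["time"],s["tool_pos"],s["tool_rot"],s["contact_force"],s["opening"])
E
```

```text
paddle top [260. 309.] 0.61 [0.4568 0.1329] side [331. 305.] 0.95 [0.463 0.131] tri [0.4585 0.1333 0.1227]
stop top [260. 308.] 0.58 [0.4619 0.1411] side [332. 332.] 0.56 [0.4582 0.1321] tri [0.4583 0.1382 0.0356]
lever_axle top [337. 290.] 0.59 [ 0.5012 -0.0465] side [369. 246.] 0.82 [ 0.5093 -0.0525] tri [ 0.5023 -0.045   0.0873]
flap_lip top [378. 259.] 0.98 [ 0.5732 -0.1444] side [369. 200.] 0.96 [ 0.5804 -0.1472] tri [ 0.5745 -0.1424  0.0935]
roller
pocket top [365. 224.] 0.67 [ 0.6718 -0.1223] side [330. 210.] 0.93 [ 0.671  -0.1251] tri [ 0.6703 -0.1226  0.0109]
dropper_jar side [374. 354.] 0.82 [0.3732 0.1059]
0.8 [0.2235 0.4751 0.2267] [-3.1416 -0.0001  1.131 ] [0.3224 0.6402 0.8632] 0.09184406692215913
```

View pics/a.png

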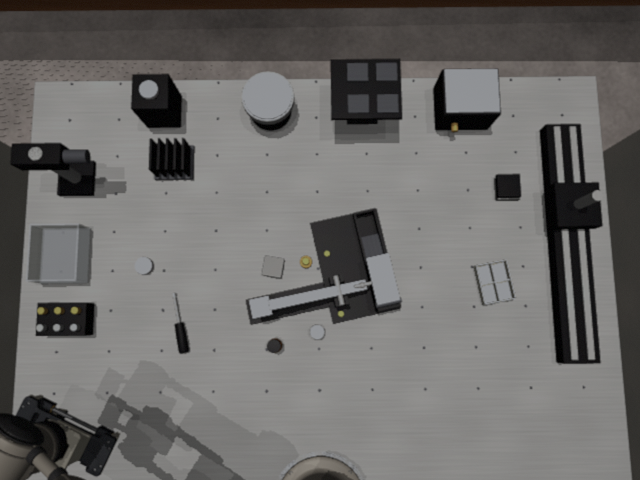

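View pics/b.png

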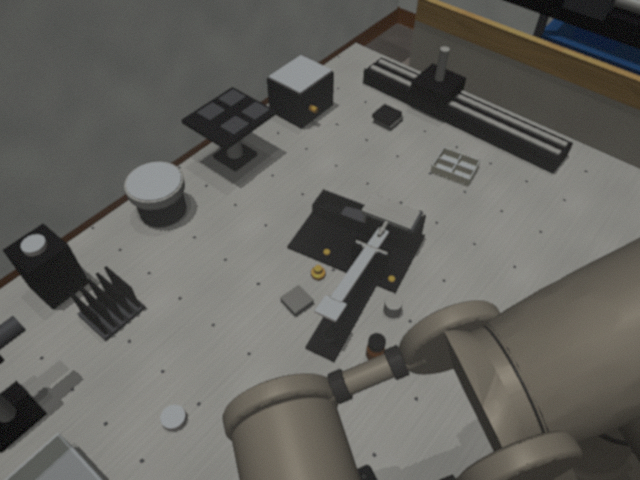

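The top view shows the paddle at about (260,306), with the lever running to the chute at about (365,287), so station yaw is about 0.24. The amber jar is at (275,345). I'm moving above the paddle with the fingers closed.

Request:
carry_out --translation '[[-0.021, 0.0358, 0], [-0.021, 0.0358, 0], [-0.021, 0.0358, 0], [-0.021, 0.0358, 0], [-0.021, 0.0358, 0], [-0.021, 0.0358, 0], [-0.021, 0.0358, 0], [-0.021, 0.0358, 0], [-0.021, 0.0358, 0], [-0.021, 0.0358, 0]]' --turn '[[0, 0, 0], [0, 0, 0], [0, 0, 0], [0, 0, 0], [0, 0, 0], [0, 0, 0], [0, 0, 0], [0, 0, 0], [0, 0, 0], [0, 0, 0]]' --gripper '[1, 1, 1, 1, 1, 1, 1, 1, 1, 1]'

```text
time: 1.8
tool_pos: [0.4588, 0.131, 0.2269]
tool_rot: [3.141, -0.0, 1.131]
contact_force: [0.9, 0.5, -0.3]
opening: 0.0166
```

Request:
carry_out --translation '[[0, 0, 0], [0, 0, 0], [0, 0, 0], [0, 0, 0], [0, 0, 0], [0, 0, 0], [0, 0, 0], [0, 0, 0]]' --turn '[[0, 0, 0.148], [0, 0, 0.148], [0, 0, 0.148], [0, 0, 0.148], [0, 0, 0.148], [0, 0, 0.15], [0, 0, 0], [0, 0, 0]]' --gripper '[1, 1, 1, 1, 1, 1, 1, 1]'

```text
time: 2.6
tool_pos: [0.458, 0.1326, 0.2268]
tool_rot: [-3.142, -0.0, 0.245]
contact_force: [-0.1, -0.1, 0.2]
opening: 0.0003
```

```bash
cat >> h.py <<'E'
def rayf(p,px):
    T=np.array(p["world_from_camera"]); u=np.array([(px[0]-p["cx"]),(px[1]-p["cy"])]);r=np.hypot(*u);th=r/p["fx"]
    d=np.array([*(u/r*np.sin(th)),np.cos(th)]);return T[:3,3],T[:3,:3]@d
E
python3 - <<'E'
from h import *
np.set_printoptions(precision=4,suppress=True)
p=read_camera("wrist");t=read_camera("top");sd=read_camera("side");cv2.imwrite("pics/c.png",p["img"][:,:,::-1])
for n,z in dict(paddle=.116,lever_axle=.075,flap_lip=.086,pocket=.008,stop=.026).items():
    rs=[];s=n
    for q,f in((p,rayf),(t,ray),(sd,ray)):
        r=nets.tip_of(q,n)
        if r:
            o,d=f(q,r[0]['pixel']);rs.append((o,d));s+=f" | {np.round(r[0]['pixel'])} {r[0]['score']:.2f} {(o+d*(z-o[2])/d[2])[:2]}"
    if len(rs)>1:s+=f" tri {tri(rs)}"
    print(s)
s=robot.observe();print(s["time"],s["tool_pos"],s["tool_rot"],s["contact_force"],s["opening"])
E
```

```text
paddle | [326. 237.] 0.77 [0.4617 0.1349] | [333. 306.] 0.77 [0.4581 0.1292] tri [0.4596 0.1324 0.1169]
lever_axle | [314. 398.] 0.74 [ 0.4976 -0.0505] | [335. 289.] 0.68 [ 0.502  -0.0415] | [173. 417.] 0.65 [0.542 0.445] tri [0.4646 0.1984 0.2989]
flap_lip | [377. 258.] 0.94 [ 0.5759 -0.1418] | [370. 199.] 0.75 [ 0.5798 -0.1528] tri [ 0.5733 -0.1407  0.1005]
pocket | [366. 224.] 0.63 [ 0.6712 -0.1246] | [295. 303.] 0.25 [0.5636 0.1195] tri [ 0.8002 -0.1619 -0.5745]
stop | [320. 210.] 0.67 [0.4575 0.1366] | [306. 259.] 0.51 [0.5822 0.0281] | [330. 332.] 0.57 [0.4596 0.1344] tri [ 0.5337  0.0577 -0.1733]
3.5 [0.4581 0.1326 0.2267] [-3.1415 -0.0001  0.241 ] [-0.2867  0.4517 -0.2292] 0.0005972710934702743
```

View pics/c.png

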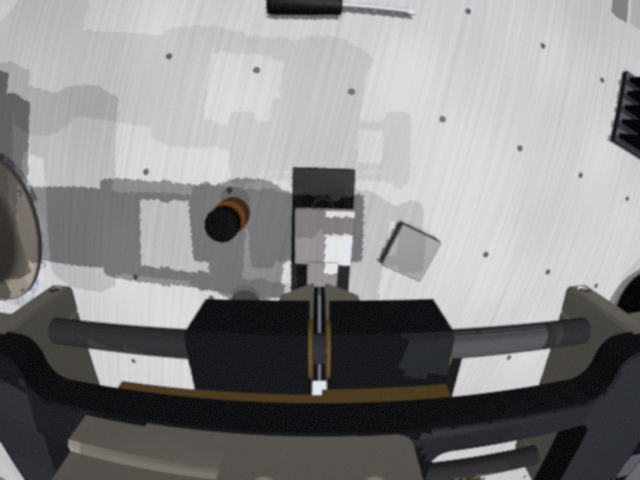

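The wrist view shows the paddle at cols 296–354, rows 208–262, square to the jaws. Its centre is at about (0.460, 0.134). The jar is well to the left and low. Now I'm descending to just above it.

Request:
carry_out --translation '[[0.002, -0.001, 0.015], [0, 0, 0.018], [0, 0, 0.018], [0, 0, 0.018], [0, 0, 0.015], [0, 0, 0.008], [0, 0, 0]]' --turn '[[0, 0, 0], [0, 0, 0], [0, 0, 0], [0, 0, 0], [0, 0, 0], [0, 0, 0], [0, 0, 0]]' --gripper '[1, 1, 1, 1, 1, 1, 1]'

```text
time: 4.2
tool_pos: [0.4592, 0.134, 0.1339]
tool_rot: [-3.141, 0.002, 0.241]
contact_force: [1.0, 0.4, 0.4]
opening: 0.0004
```

Request:
carry_out --translation '[[0, 0, 0.005], [0, 0, 0.005], [0, 0, 0.005], [0, 0, 0.005], [0, 0, 0.005], [0, 0, 0.005], [0, 0, 0.005], [0, 0, 0.005], [0, 0, 0]]' --turn '[[0, 0, 0], [0, 0, 0], [0, 0, 0], [0, 0, 0], [0, 0, 0], [0, 0, 0], [0, 0, 0], [0, 0, 0], [0, 0, 0]]' --gripper '[1, 1, 1, 1, 1, 1, 1, 1, 1]'

```text
time: 5.1
tool_pos: [0.4594, 0.1341, 0.094]
tool_rot: [-3.141, 0.001, 0.241]
contact_force: [-1.1, 2.1, 3.2]
opening: 0.0005
```

Contact is made at 3 N, as expected. I'll press on to about 0.050.

Request:
carry_out --translation '[[0, 0, 0.006], [0, 0, 0.006], [0, 0, 0.006], [0, 0, 0.006], [0, 0, 0.006], [0, 0, 0.006], [0, 0, 0.006], [0, 0, 0.003], [0, 0, 0], [0, 0, 0]]' --turn '[[0, 0, 0], [0, 0, 0], [0, 0, 0], [0, 0, 0], [0, 0, 0], [0, 0, 0], [0, 0, 0], [0, 0, 0], [0, 0, 0], [0, 0, 0]]' --gripper '[1, 1, 1, 1, 1, 1, 1, 1, 1, 1]'

```text
time: 6.1
tool_pos: [0.4609, 0.1335, 0.0498]
tool_rot: [3.14, -0.002, 0.241]
contact_force: [0.4, -1.0, 5.4]
opening: 0.0006
```

Request:
carry_out --translation '[[0, 0, 0], [0, 0, 0], [0, 0, 0], [0, 0, 0], [0, 0, 0], [0, 0, 0], [0, 0, 0], [0, 0, 0], [0, 0, 0], [0, 0, 0]]' --turn '[[0, 0, 0], [0, 0, 0], [0, 0, 0], [0, 0, 0], [0, 0, 0], [0, 0, 0], [0, 0, 0], [0, 0, 0], [0, 0, 0], [0, 0, 0]]' --gripper '[1, 1, 1, 1, 1, 1, 1, 1, 1, 1]'

```text
time: 7.1
tool_pos: [0.4609, 0.1335, 0.0499]
tool_rot: [3.14, -0.002, 0.241]
contact_force: [1.1, -1.5, 5.6]
opening: 0.0004
```

Run:
```python
from h import *
np.set_printoptions(precision=4,suppress=True)
t=read_camera("top");sd=read_camera("side")
cv2.imwrite("pics/d.png",np.hstack([cv2.resize(t["img"][190:330,300:430],(390,420)),cv2.resize(sd["img"][170:310,260:390+50],(400,420))])[:,:,::-1])
for n,q in(("top",t),("side",sd)):
    for r in nets.tip_of(q,"roller")[:2]: print(n,r["pixel"],r["score"],at_z(q,r["pixel"],.023))
    for r in nets.tip_of(q,"pocket")[:1]: print(n,r["pixel"],r["score"],at_z(q,r["pixel"],.008))
s=robot.observe();print(s["time"],s["tool_pos"],s["contact_force"])
```

```text
top [366.8, 217.0] 0.77 [ 0.6867 -0.1269  0.023 ]
top [365.7, 226.0] 0.65 [ 0.6663 -0.125   0.008 ]
7.4 [0.4609 0.1335 0.0499] [ 0.6065 -0.8301  5.0331]
```

View pics/d.png

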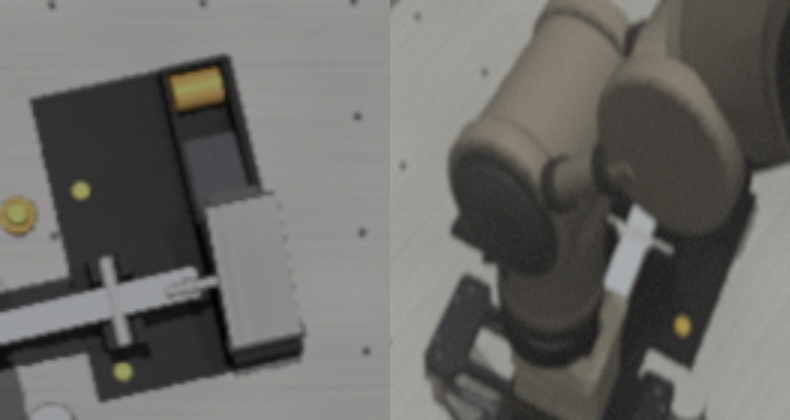

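The crop shows the brass roller lying in the pocket (about (198,88) in the left half), with the flap still up. I'm easing the paddle back up slowly.

Request:
carry_out --translation '[[0, 0, -0.002], [0, 0, -0.004], [0, 0, -0.004], [0, 0, -0.004], [0, 0, -0.004], [0, 0, -0.004], [0, 0, -0.004], [0, 0, -0.004], [0, 0, -0.004], [0, 0, -0.004]]' --turn '[[0, 0, 0], [0, 0, 0], [0, 0, 0], [0, 0, 0], [0, 0, 0], [0, 0, 0], [0, 0, 0], [0, 0, 0], [0, 0, 0], [0, 0, 0]]' --gripper '[1, 1, 1, 1, 1, 1, 1, 1, 1, 1]'

```text
time: 8.4
tool_pos: [0.4598, 0.1337, 0.088]
tool_rot: [3.141, 0.0, 0.241]
contact_force: [1.4, -1.9, 3.4]
opening: 0.0005
```

Request:
carry_out --translation '[[0, 0, -0.004], [0, 0, -0.004], [0, 0, -0.004], [0, 0, -0.004], [0, 0, -0.003], [0, 0, -0.003], [0, 0, -0.003], [0, 0, -0.003], [0, 0, -0.003], [0, 0, -0.003]]' --turn '[[0, 0, 0], [0, 0, 0], [0, 0, 0], [0, 0, 0], [0, 0, 0], [0, 0, 0], [0, 0, 0], [0, 0, 0], [0, 0, 0], [0, 0, 0]]' --gripper '[1, 1, 1, 1, 1, 1, 1, 1, 1, 1]'

```text
time: 9.4
tool_pos: [0.4591, 0.1343, 0.1215]
tool_rot: [-3.141, 0.001, 0.241]
contact_force: [0.9, -0.1, 0.4]
opening: 0.0005
```

Request:
carry_out --translation '[[0, 0, -0.003], [0, 0, -0.003], [0, 0, -0.005], [0, 0, -0.01], [0, 0, -0.015], [0, 0, -0.02], [0, 0, -0.02], [0, 0, -0.02], [0, 0, -0.01], [0, 0, 0]]' --turn '[[0, 0, 0], [0, 0, 0], [0, 0, 0], [0, 0, 0], [0, 0, 0], [0, 0, 0], [0, 0, 0], [0, 0, 0], [0, 0, 0], [0, 0, 0]]' --gripper '[1, 1, 1, 1, 1, 1, 1, 1, 1, 1]'

```text
time: 10.4
tool_pos: [0.4604, 0.1342, 0.2293]
tool_rot: [3.141, -0.003, 0.241]
contact_force: [0.2, -0.1, -0.0]
opening: 0.0002
```

Run:
```python
from h import *
np.set_printoptions(precision=4,suppress=True)
t=read_camera("top");w=read_camera("wrist")
cv2.imwrite("pics/e.png",np.hstack([cv2.resize(t["img"][190:330,300:430],(390,420)),cv2.resize(w["img"][130:330,200:400],(400,420))])[:,:,::-1])
for r in nets.tip_of(t,"roller")[:1]: print(r["pixel"],r["score"],at_z(t,r["pixel"],.023))
for n in("flap_lip","paddle"):
  for q in(t,w):
    for r in nets.tip_of(q,n)[:1]: print(n,r["pixel"],r["score"])
s=robot.observe();print(s["time"],s["tool_pos"],s["contact_force"])
```

```text
[363.4, 215.5] 0.48 [ 0.6906 -0.1184  0.023 ]
flap_lip [380.1, 257.4] 0.88
paddle [182.8, 322.4] 0.22
paddle [323.1, 240.6] 0.79
10.75 [0.4594 0.134  0.227 ] [ 0.2476  0.4382 -0.1343]
```

View pics/e.png

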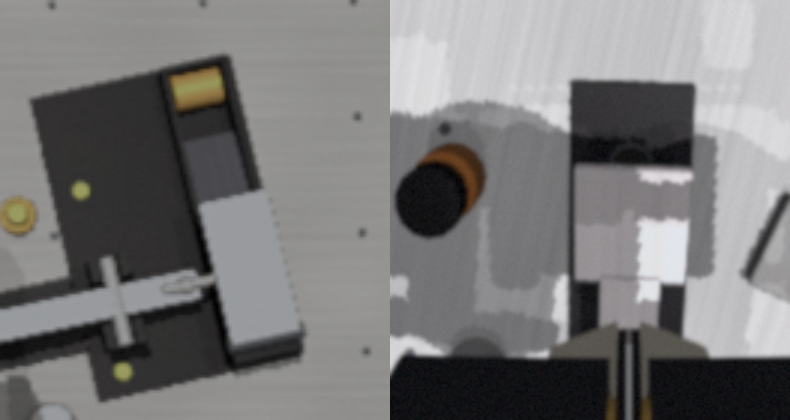

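The roller sits in the pocket at about (198,88). The flap is back down in its original shade and outline, the paddle is up where it was before, and the gripper is clear at zero force. Handing in.

```bash
python3 -c "
from cell import robot
print(robot.hand_in())"
```

```text
the job is handed in; nothing more can be done
None
```

I pressed the paddle down about 66 mm with the closed fingertips, using up to about 5.6 N, and held it until the roller was in the pocket. Then I eased it up at 30–40 mm/s until contact was lost near its rest height, backed off to 0.23 m and handed in at about 11 s.

**Last checks:**
- **Roller:** it lies in the pocket against the far wall and did not move between the pictures taken before and after closing.
- **Flap:** it looks shut in the top view. I judged this by eye and did not measure the angle.
- **Paddle:** it is back at its starting place in the wrist view.
- **Arm:** the wrist force is about zero.
- **Bystanders:** those in view look undisturbed. I did not measure their positions again.

**Disagreements:**
- **Roller offset:** the network put the roller 17–24 mm from the pocket's centre, and its last reading had a low score of 0.48. The last reading would be outside the 22 mm limit. The picture and the pocket's size give about 13 mm, which is inside it.
- **Side camera:** with the arm in the way it could not see the roller, so it was no help in checking it.
- **Paddle in the top view:** the network's last find there was wrong (score 0.22), because the arm hid the paddle.

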